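# Turn the vial block wells-up in its slide-jaw holder

## Robot

A 6-joint arm with a two-finger parallel gripper is mounted at the origin on the work surface. World frame = base frame: x ahead of the robot, y to its left, z up, the work surface at z = 0. Lengths are in mm, angles in rad, forces in N, time in s.
With the tool pointing down it reaches from about 350 to 875 mm from the base axis. Payload 15.5 kg.
Tool frame: the origin (TCP) lies at the very end of the fingers, on their centre line; the grasp point (between the pads) lies 19 mm behind it; z points along the fingers, y is the line along which they close (so a half turn about z gives the same grasp; the last joint's range is limited). The gripper opens to 85 mm and grips with 20 to 120 N. Pads are 22 mm wide; open, the fingers measure 114 mm over their backs; the gripper's body (76 mm by 85 mm) begins 54 mm behind the grasp point. The pads swing forward as they close: fully open they stand 13 mm farther back than shut.
Start: joints at [-1.383, 0.494, 1.345, -0, 1.302, -0.096], TCP at [174.405, -600.175, 231.277] pointing down, gripper open.
Joint ranges: [-2.91, 2.91], [-0.82, 2.16], [0.22, 2.67], [-1.22, 4.37], [0.12, 2.79], [-3.08, 3.08]. Speed limits (rad/s): [1.89, 1.89, 2.57, 3.01, 3.01, 3.01].

## Interface

Orientations are given as [roll, pitch, yaw] about the fixed x, y, z axes, in that order (R = Rz(yaw) Ry(pitch) Rx(roll)).
In Python, from plant import manip gives the robot as it stands.
- The arm moves only by the tool jog_arm, never from a script. Its argument "moves" is a list of rows, each a list of 3 entries, a list of its own where there are three numbers: the turn, a rotation vector about the tool's x, y, z in degrees, then the shift along the tool's x, y, z in m, then the finger opening in m, from 0 to 0.0854. A call has 1 to 5 rows; each row is the pose to reach, as a shift and turn from the pose commanded when the call began, along the tool's axes at that moment; what a row does not reach only later rows make up. A row lasts 1/12 s, in which the tool goes at most 41.7 mm and 7.16 degrees, less where a joint would pass 70% of its speed; a pose out of reach is approached as far as the arm can. A call with a gripper value outside its range is refused whole. The fingers move at their own pace and stop on an object; "force" is the grip in N (left out, the last holds). Time passes only in rows, so rows that repeat a pose let the fingers close. It gives the time, the measured TCP pose, the force, the opening and the grip force at its end, in the units of the state.
- manip.get_state(): the state, without advancing time (a new reading comes with each control period).
- manip.camera(name): name is "side" or "top" or "wrist"; returns a dict with "img" (480x640x3 uint8, blue, green, red), "depth" (480x640 float32, mm along the optical axis (not along the pixel's ray), 0 where there is no reading), "fx", "fy", "cx", "cy" (pixels), "world_to_cam" (4x4, takes a point from world to camera coordinates); the wrist camera has in their place "tool_from_camera" (4x4, takes a point from camera to tool coordinates, whose origin is the TCP and whose axes are the flange's). Camera axes: x right, y down, z forward; pixel columns grow to the right and rows downward; lengths in mm; the calibration is good to about 2 mm. A picture is of the moment at which its call begins: read the wrist's pose just before it.
- manip.job_done(): hands the job in; it is judged then, once.
Trained networks look in the newest picture that a camera, given by its name, has taken for a name from the list of things; names that differ only in an ending like _2 or _b are one class to them, and where a whole thing is asked for, a point or a joint stands for the part that bears it (a point fixed in the world has none). Each returns a list of dicts, best first, with "score" (0 to 1); they miss things now and then, are a little off and sometimes report something else, mostly with a low value. They report only what shows in the picture. A call takes as long as a camera call. They do not tell look-alikes from the thing itself.
- manip.look_for(camera, target): "bbox" ([left, top, right, bottom] in pixels, round what is visible of it).
The state is a dict: "clock": time; "qpos": joint angles; "dq": joint speeds; "joint_torque": joint torques, N m; "ee_pos": TCP position; "tool_rot": TCP orientation; "ft_force": force on the tool from outside, world axes, zero at the start; "ft_torque": the same for the moment, N m; "opening": finger opening in mm; "gripper_force": force on a finger pad.
Only numpy, scipy, OpenCV 4.12 (cv2) and the standard library are available. Lean on these libraries where they do the work, as an engineer would, in place of code of your own. Each camera call takes 0.05 s, during which the arm holds its last target. There are 200 camera calls.

## Task

The aluminium vial block stands on edge in the slide-jaw holder, its three wells facing sideways towards the sliding jaw. Draw the sliding jaw back, refit the block between the jaws with its wells facing straight up, sitting flat on the bed, its long side along the jaws and roughly centred on them, then push the sliding jaw up until the block is held snug against both jaws. Leave the standing vial and the brass nut beside the holder, the vial rack and the wrench where they are.

Things in the scene. Friction and masses are not known exactly. Their poses are not given: they have to be found in the camera images.
- holder: Slide-jaw holder fixed to the bench, origin at bench level, z up. Grey base plate 100 (x) x 196 (y -82 to 114) x 6 high; bed bar 36 wide in x, its top 18 above the bench. Two steel jaws, 44 wide in x, 18 above the bed. Fixed jaw: 16 thick, face at y = -45 looking to +y, nothing behind it. The sliding jaw opens to +y. A 56 long block overhangs the jaws by 6 at each end, bed by 10.
- seat (a point): Point of the holder where the fixed jaw's gripping face meets the bed top, midway along the jaw: 45 towards -y from the holder's origin, 18 above the bench. Axes as the holder.
- jaw (a joint): Gap between the two jaws' gripping faces, in m (0 closed, 0.085 fully open). Stiff: it slides with about 3 N and stays where it is left. At the start 32 to 39 mm.
- lug (a point): Point on the axis of the black grip lug of the sliding jaw, 64 above the bench, 1 below the lug's top. The lug is 14 (holder x) x 18 (holder y), rises 37 above the jaw's carriage (carriage top 28 above the bench) and stands 32 behind the sliding jaw's gripping face. Moves with the jaw.
- block: Aluminium vial block, 0.2 kg, with a row of three blind wells (12 wide, 18 deep, 17 apart) in one face. Own axes: 56 long in x, 30 in y, 45 in z; y points out of the face with the wells. Origin: centre of its underside at the start, when it stands 45 high on the bed by the fixed jaw, axes nearly as the holder's, wells towards the sliding jaw. Wells up it is 30 high, 45 across the jaws.
- block_center (a point): Centre of the block's volume, axes as the block.
- wells (a point): Centre of the face with the wells, 15 from the block's centre along its y.
- vial: Standing capped glass vial beside the holder, 19 in diameter, 62 high, origin at its underside. Leave alone.
- nut: Brass knurled nut beside the holder, 26 in diameter, 16 high, origin at its underside. Leave alone.
- rack: Wire rack with capped vials, 100 x 160, 90 high, origin at its underside. Leave alone.
- wrench: Steel wrench 170 long lying on the bench. Leave alone.
There are look-alikes about, which are no part of the job. What is shaped like the holder but blue, pink or red is not meant.

How it is judged:
By the outcome, as a careful person would: the job done as asked, in the order asked, and still so for the second after the job is handed in, with the robot touching nothing.
It also fails if it takes over 67 s, if anything falls off the work surface, if the arm or the gripper's body presses on something with over 40 N, if the wrist force passes 120 N, or if a joint passes its speed limit or range.

## Working session

There is one attempt and no reset: what is moved stays moved. The work goes in short steps, Python scripts to look and compute and a tool call to move; the robot and the scene stay as the last step left them, time stands still between calls to the robot, and variables do not carry over. Pictures are saved under pics/ and viewed, at most 10 in all, crops included, and the job is handed in when it is done.

Besides the shell and the picture viewer there is one more tool, called by a JSON object that holds its "op" and its "data". jog_arm: Moves the arm, as the interface text tells. Its arguments: {"type":"object","properties":{"moves":{"type":"array","items":{"type":"array"}},"force":{"type":"number"}},"required":["moves"]}

```bash
mkdir -p pics; ls
python3 - <<'E'
from plant import manip
import cv2, numpy as np, pickle
for n in ("top","side"):
    c=manip.camera(n); cv2.imwrite(f"pics/{n}0.png",c["img"]); pickle.dump(c,open(f"{n}0.pkl","wb"))
    W=np.linalg.inv(c["world_to_cam"])
    for t in ("holder","block","jaw","vial","nut","rack","wrench"):
        for r in manip.look_for(n,t)[:3]:
            b=r["bbox"];u,v=(b[0]+b[2])/2,(b[1]+b[3])/2
            d=c["depth"][int(v),int(u)]
            p=W@[ (u-c["cx"])*d/c["fx"],(v-c["cy"])*d/c["fy"],d,1]
            print(n,t,round(r["score"],2),np.round(b),np.round(p[:3]))
print(manip.get_state());
E
```

```text
pics
top holder 0.94 [315. 216. 398. 259.] [526. -91.  62.]
top holder 0.93 [371. 323. 458. 373.] [ 266. -226.   17.]
top holder 0.64 [216. 116. 295. 157.] [781. 144.  16.]
top block 0.88 [367. 225. 385. 249.] [ 526. -137.   61.]
top jaw 0.87 [352. 227. 371. 247.] [ 529. -106.   27.]
top jaw 0.82 [260. 122. 279. 145.] [783. 109.  30.]
top jaw 0.77 [420. 338. 444. 357.] [ 273. -256.   61.]
top nut 0.59 [354. 282. 364. 291.] [413. -98.  13.]
top rack 0.71 [101. 218. 191. 279.] [514. 414.  -3.]
top wrench 0.71 [463. 208. 501. 278.] [ 510. -398.   10.]
top wrench 0.21 [315. 216. 397. 263.] [523. -93.  37.]
side holder 0.8 [296. 247. 363. 337.] [ 530. -137.   61.]
side holder 0.74 [164. 320. 222. 426.] [ 278. -251.   35.]
side holder 0.7 [316. 286. 350. 316.] [ 534. -157.   58.]
side block 0.58 [314. 285. 347. 315.] [ 530. -156.   61.]
side jaw 0.91 [174. 364. 205. 395.] [ 272. -263.   37.]
side jaw 0.78 [314. 267. 340. 290.] [ 532. -103.   55.]
side jaw 0.55 [296. 194. 319. 219.] [524. 116.  39.]
side vial 0.72 [378. 252. 388. 275.] [654. -71.  41.]
side vial 0.53 [316. 266. 340. 289.] [ 535. -100.   54.]
side rack 0.81 [261. 102. 316. 168.] [512. 400.  33.]
side wrench 0.86 [301. 419. 396. 480.] [ 518. -405.   10.]
{'clock': 0.8, 'qpos': array([-1.38353173e+00,  4.93594445e-01,  1.34550017e+00,  5.17663310e-06,
        1.30246362e+00, -9.55045705e-02]), 'dq': array([-0.00146719,  0.00033145, -0.00122449, -0.00075523, -0.00034012,
        0.00074159]), 'joint_torque': array([-4.55783316e-03, -8.81974983e+01, -3.84258556e+01, -3.09863326e-04,
        8.14550021e-04, -5.24607617e-05]), 'ee_pos': array([ 174.38942793, -600.19187339,  231.28036583]), 'tool_rot': array([ 3.14155792e+00, -1.68657142e-06,  2.82767800e-01]), 'ft_force': array([-0.92014464,  0.18805727, -0.45666622]), 'ft_torque': array([-0.04173766, -0.04353265, -0.01869108]), 'gripper_force': 0.0, 'opening': 85.16924415058442}
```

Run:
```python
import cv2
a=cv2.imread("pics/top0.png");b=cv2.imread("pics/side0.png")
A=cv2.resize(a[190:310,290:450],(800,600),interpolation=cv2.INTER_CUBIC)
cv2.imwrite("pics/topc.png",A)
cv2.imwrite("pics/sidec.png",cv2.resize(b[200:350,250:450],(800,600),interpolation=cv2.INTER_CUBIC))
```

```text
(no output)
```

View pics/topc.png

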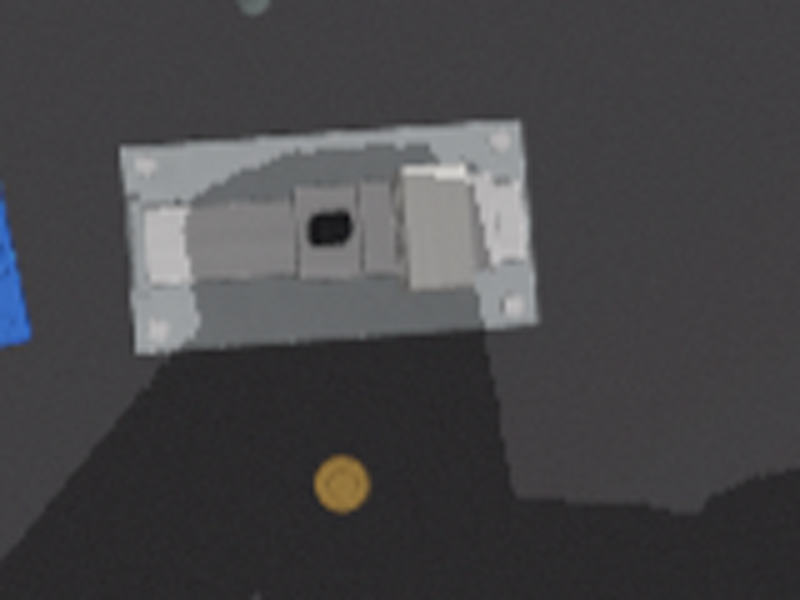

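View pics/sidec.png

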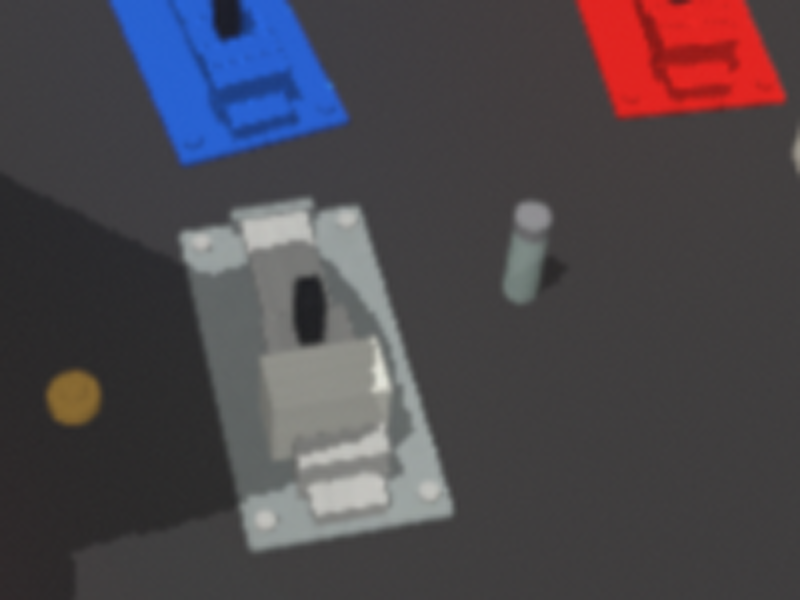

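The top view shows the grey holder at crop (120–540, 120–355), its fixed jaw on the right (world -y), the lug at crop (330,228), and the block at (400–480, 165–290). The vial is off the top edge and the nut is at (342,484). The side view agrees, and the look-alikes are blue and red.

```bash
cat > h.py <<'E'
import numpy as np, cv2, pickle
from scipy.spatial.transform import Rotation as Ro
def cloud(c,M=None):
    W=np.linalg.inv(c["world_to_cam"]) if M is None else M
    v,u=np.mgrid[:480,:640]; d=c["depth"].astype(float)
    P=np.stack([(u-c["cx"])*d/c["fx"],(v-c["cy"])*d/c["fy"],d],-1)
    Q=P@W[:3,:3].T+W[:3,3]; Q[d==0]=np.nan
    return Q
def toolM(s):
    T=np.eye(4);T[:3,:3]=Ro.from_euler('xyz',s["tool_rot"]).as_matrix();T[:3,3]=s["ee_pos"];return T
def rel(s,pos,R):
    T=toolM(s); print("turn deg",np.round(np.degrees(Ro.from_matrix(T[:3,:3].T@R).as_rotvec()),1),"shift mm",np.round(T[:3,:3].T@(np.array(pos)-T[:3,3]),1))
def rect(Q2):
    r=cv2.minAreaRect(Q2.astype(np.float32)); return np.round(r[0],1),np.round(r[1],1),round(r[2],2)
E
python3 - <<'E'
from h import *
c=pickle.load(open("top0.pkl","rb"));Q=cloud(c);g=c["img"].astype(int)
hsvs=g.max(-1)-g.min(-1); m=((g.min(-1)>75)&(hsvs<40)).astype(np.uint8); m[:205]=0;m[270:]=0;m[:,:305]=0;m[:,410:]=0
n,l,st,_=cv2.connectedComponentsWithStats(m); k=1+np.argmax(st[1:,4]); m=l==k; print(st[k])
W=np.linalg.inv(c["world_to_cam"]); v,u=np.nonzero(m)
ray=np.stack([(u-c["cx"])/c["fx"],(v-c["cy"])/c["fy"],np.ones(len(u))],-1)@W[:3,:3].T; o=W[:3,3]
P=o+ray*((6-o[2])/ray[:,2:]); print("plate",rect(P[:,:2]))
z=Q[...,2]; roi=np.zeros(z.shape,bool);roi[210:262,310:400]=1
b=roi&(z>57)&(z<70); lug=b&(g.max(-1)<60); blk=b&(g.max(-1)>=60)
print("block",rect(Q[blk][:,:2]),blk.sum(),np.nanmedian(z[blk])); print("lug",rect(Q[lug][:,:2]),lug.sum())
E
```

```text
[ 314  214   84   47 3349]
plate (array([532.1, -94.2]), array([101.9, 197.3]), 2.86)
block (array([ 529.3, -125.8]), array([55.7, 57.2]), 2.38) 322 62.4172704222168
lug (array([530.2, -89.3]), array([16.1, 11.8]), 89.2) 44
```

{"op": "jog_arm", "data": {"moves": [[[0,0,-7],[0,0,0],0.085],[[0,0,-14],[0,0,0],0.085],[[0,0,-21],[0,0,0],0.085],[[0,0,-28],[0,0,0],0.085],[[0,0,-35],[0,0,0],0.085]]}}

```text
clock: 1.22
ee_pos: [174.4, -600.2, 231.3]
tool_rot: [-3.142, -0.0, 0.9]
ft_force: [0.0, -0.3, 0.0]
opening: 84.8
gripper_force: 0.0
```

{"op": "jog_arm", "data": {"moves": [[[0,0,-7],[0,0,0],0.085],[[0,0,-14],[0,0,0],0.085],[[0,0,-21],[0,0,0],0.085],[[0,0,-28],[0,0,0],0.085],[[0,0,-35],[0,0,0],0.085]]}}

```text
clock: 1.63
ee_pos: [174.4, -600.1, 231.3]
tool_rot: [-3.142, -0.0, 1.511]
ft_force: [0.4, -0.8, 0.6]
opening: 85.0
gripper_force: 0.0
```

{"op": "jog_arm", "data": {"moves": [[[0,0,-6.6],[0,0,0],0.085],[[0,0,-6.6],[0,0,0],0.085]]}}

```text
clock: 1.8
ee_pos: [174.4, -600.2, 231.3]
tool_rot: [-3.142, -0.0, 1.626]
ft_force: [-0.4, -0.2, -0.4]
opening: 85.2
gripper_force: 0.0
```

{"op": "jog_arm", "data": {"moves": [[[0,0,0],[0.025,0.019,0.004],0.085],[[0,0,0],[0.05,0.038,0.008],0.085],[[0,0,0],[0.075,0.057,0.012],0.085],[[0,0,0],[0.1,0.077,0.016],0.085],[[0,0,0],[0.123,0.096,0.02],0.085]]}}

```text
clock: 2.22
ee_pos: [264.9, -471.1, 211.2]
tool_rot: [3.142, -0.0, 1.615]
ft_force: [0.2, 0.7, 0.3]
opening: 85.0
gripper_force: 0.0
```

{"op": "jog_arm", "data": {"moves": [[[0,0,0],[0.025,0.019,0.004],0.085],[[0,0,0],[0.05,0.038,0.008],0.085],[[0,0,0],[0.075,0.057,0.012],0.085],[[0,0,0],[0.1,0.077,0.016],0.085],[[0,0,0],[0.123,0.096,0.02],0.085]]}}

```text
clock: 2.63
ee_pos: [354.8, -343.6, 191.3]
tool_rot: [3.141, 0.0, 1.615]
ft_force: [0.7, -0.1, 0.1]
opening: 85.0
gripper_force: 0.0
```

{"op": "jog_arm", "data": {"moves": [[[0,0,0],[0.025,0.019,0.004],0.085],[[0,0,0],[0.05,0.038,0.008],0.085],[[0,0,0],[0.075,0.057,0.012],0.085],[[0,0,0],[0.1,0.077,0.016],0.085],[[0,0,0],[0.123,0.096,0.02],0.085]]}}

```text
clock: 3.05
ee_pos: [444.8, -216.0, 171.3]
tool_rot: [3.141, 0.0, 1.615]
ft_force: [0.7, -0.5, -0.0]
opening: 85.0
gripper_force: 0.0
```

{"op": "jog_arm", "data": {"moves": [[[0,0,0],[0.025,0.019,0.004],0.085],[[0,0,0],[0.05,0.038,0.008],0.085],[[0,0,0],[0.075,0.057,0.012],0.085],[[0,0,0],[0.1,0.077,0.016],0.085],[[0,0,0],[0.123,0.096,0.02],0.085]]}}

```text
clock: 3.47
ee_pos: [534.8, -88.3, 151.2]
tool_rot: [3.141, 0.0, 1.615]
ft_force: [-0.1, -0.9, 0.6]
opening: 85.0
gripper_force: 0.0
```

```bash
cat > w.py <<'E'
from plant import manip
from h import *
import sys
s=manip.get_state(); c=manip.camera("wrist"); s2=s
cv2.imwrite(f"pics/{sys.argv[1]}.png",c["img"]); T=toolM(s)@c["tool_from_camera"]; Q=cloud(c,T); pickle.dump((s,c,Q),open(sys.argv[1]+".pkl","wb"))
g=c["img"].astype(int); z=Q[...,2]; near=np.hypot(Q[...,0]-533,Q[...,1]+95)<130
for n,lo,hi,f in (("lug",58,72,g.max(-1)<60),("top63",58,68,g.max(-1)>=70),("top48",44,52,g.max(-1)>=60),("jaws",33,40,g.max(-1)>=60),("plate",3,9,g.max(-1)>60),("bed",15,21,g.max(-1)>60)):
    m=near&(z>lo)&(z<hi)&f
    m=cv2.morphologyEx(m.astype(np.uint8),cv2.MORPH_OPEN,np.ones((3,3)))
    k,l,st,_=cv2.connectedComponentsWithStats(m)
    for i in range(1,k):
        if st[i,4]>150: p=Q[l==i]; print(n,st[i],rect(p[:,:2]),round(float(np.median(p[:,2])),1))
E
python3 w.py w1
```

```text
top63 [487 191  26  30 615] (array([650.8, -59.8]), array([14.1, 18.5]), 17.36) 63.4
top63 [304 230  21  28 306] (array([533.6, -89.9]), array([13.2, 17.3]), 2.92) 66.3
top63 [ 269  287   82   43 3424] (array([ 532.8, -138.4]), array([56.1, 31.7]), 3.11) 64.7
jaws [ 274  250   74   32 1642] (array([ 531.9, -118.4]), array([55.3, 24.9]), 2.91) 37.9
plate [ 245   93   46  237 6410] (array([499.5, -95. ]), array([ 31.4, 195.7]), 2.96) 7.8
plate [ 339   93   44  236 7376] (array([568.3, -91.5]), array([ 31.5, 195. ]), 2.9) 7.7
bed [ 288  106   52  102 4739] (array([531.3, -40.7]), array([36.1, 72.4]), 2.76) 19.8
bed [152 216  18  17 252] (array([414.8, -96. ]), array([13.3, 13.1]), 43.44) 17.9
```

View pics/w1.png

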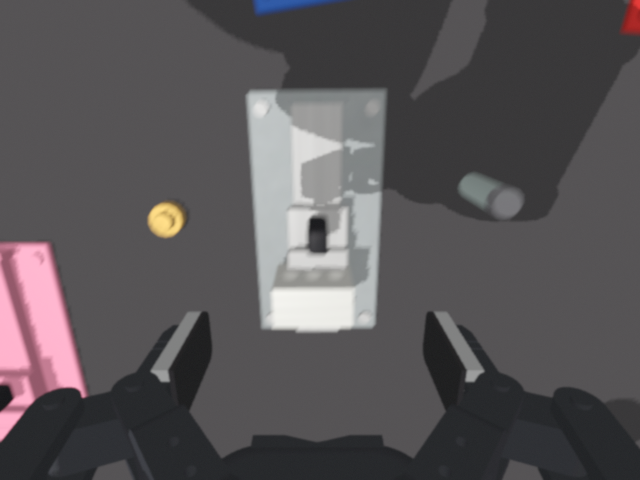

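The wrist view shows the wells facing the lug: block top at (270–352, 287–330), lug at (317,235). The vial at (500,200) and the nut at (166,218) are well clear. Next I grip the lug and draw the jaw back.

{"op": "jog_arm", "data": {"moves": [[[0,0,-0.4],[-0.001,-0.001,0.025],0.05],[[0,0,-0.4],[-0.002,-0.001,0.05],0.05],[[0,0,-0.4],[-0.002,-0.001,0.075],0.05],[[0,0,-0.4],[-0.002,-0.001,0.098],0.05],[[0,0,-0.4],[-0.002,-0.001,0.111],0.05]], "force": 30}}

```text
clock: 3.93
ee_pos: [532.2, -91.8, 38.1]
tool_rot: [-3.14, -0.001, 1.622]
ft_force: [0.5, 0.4, -0.3]
opening: 50.0
gripper_force: 0.0
```

{"op": "jog_arm", "data": {"moves": [[[0,0,0],[0,0,0],0.005],[[0,0,0],[0,0,0],0.005],[[0,0,0],[0,0,0],0.005],[[0,0,0],[0,0,0],0.005],[[0,0,0],[0,0,0],0.005]], "force": 30}}

```text
clock: 4.35
ee_pos: [533.6, -92.2, 41.3]
tool_rot: [3.14, 0.001, 1.626]
ft_force: [0.8, -0.2, 1.2]
opening: 12.9
gripper_force: 32.5
```

{"op": "jog_arm", "data": {"moves": [[[0,0,0],[0.002,0,0],0.005],[[0,0,0],[0.004,0,0],0.005],[[0,0,0],[0.006,0,0],0.005]]}}

```text
clock: 4.6
ee_pos: [533.4, -86.3, 41.2]
tool_rot: [3.14, 0.001, 1.626]
ft_force: [0.3, -2.9, 8.2]
opening: 13.5
gripper_force: 33.3
```

{"op": "jog_arm", "data": {"moves": [[[0,0,0],[0.004,0,0],0.005],[[0,0,0],[0.008,0,0],0.005],[[0,0,0],[0.012,0,0],0.005],[[0,0,0],[0.016,0,0],0.005],[[0,0,0],[0.02,0,0],0.005]]}}

```text
clock: 5.02
ee_pos: [532.3, -66.2, 41.2]
tool_rot: [3.14, 0.001, 1.626]
ft_force: [-0.7, -3.9, 7.4]
opening: 13.3
gripper_force: 33.3
```

{"op": "jog_arm", "data": {"moves": [[[0,0,0],[0.004,0,0],0.005],[[0,0,0],[0.008,0,0],0.005],[[0,0,0],[0.013,0,0],0.005],[[0,0,0],[0.018,0,0],0.005],[[0,0,0],[0.022,0,0],0.005]]}}

```text
clock: 5.43
ee_pos: [531.1, -44.1, 41.2]
tool_rot: [3.14, 0.001, 1.626]
ft_force: [1.4, -3.1, 7.6]
opening: 13.4
gripper_force: 33.3
```

{"op": "jog_arm", "data": {"moves": [[[0,0,0],[0,0,0],0.05],[[0,0,0],[0,0,0],0.05],[[0,0,0],[0,0,0],0.05],[[0,0,0],[0,0,0],0.05]]}}

```text
clock: 5.77
ee_pos: [530.3, -44.2, 40.3]
tool_rot: [-3.142, -0.0, 1.627]
ft_force: [-0.4, -0.0, -0.6]
opening: 50.1
gripper_force: 0.0
```

{"op": "jog_arm", "data": {"moves": [[[0,0,0],[0,0,-0.03],0.085],[[0,0,0],[0,0,-0.06],0.085],[[0,0,0],[0,0,-0.09],0.085],[[0,0,0],[0,0,-0.11],0.085]]}}

```text
clock: 6.1
ee_pos: [530.8, -44.4, 152.7]
tool_rot: [3.14, 0.0, 1.626]
ft_force: [1.0, -0.4, 0.7]
opening: 84.8
gripper_force: 0.0
```

{"op": "jog_arm", "data": {"moves": [[[0,-7,0],[-0.01,-0.002,0],0.085],[[0,-14,0],[-0.02,-0.002,0],0.085],[[0,-21,0],[-0.03,-0.002,0.01],0.085],[[0,-28,0],[-0.04,-0.002,0.02],0.085],[[0,-35,0],[-0.05,-0.002,0.03],0.085]]}}

```text
clock: 6.52
ee_pos: [532.4, -94.2, 121.3]
tool_rot: [3.136, 0.616, 1.625]
ft_force: [-0.1, -0.9, -0.9]
opening: 85.1
gripper_force: 0.0
```

{"op": "jog_arm", "data": {"moves": [[[0,-5,0],[0,0,0.01],0.085],[[0,-5,0],[0,0,0.01],0.085]]}}

```text
clock: 6.68
ee_pos: [530.2, -99.0, 109.4]
tool_rot: [-3.135, 0.703, 1.633]
ft_force: [-1.4, 1.0, -0.2]
opening: 84.7
gripper_force: 0.0
```

```bash
python3 w.py w2
cat >> h.py <<'E'
O=np.array([534.7,-109.2,0]); YAW=.0506; H=Ro.from_euler('z',YAW).as_matrix()
def goal(s,p_h,tilt):  # tilt deg about holder x; 0 = tool straight down
    rel(s,O+H@np.array(p_h),H@Ro.from_euler('x',tilt,degrees=True).as_matrix()@np.array([[0,1,0],[1,0,0],[0,0,-1.]]))
    print("holder-frame tcp",np.round(H.T@(s["ee_pos"]-O),1),"q",np.round(s["qpos"],2))
E
python3 -c "
from plant import manip
from h import *
goal(manip.get_state(),(-3.4,-43.6,23.6),-40)"
```

```text
lug [ 311  103   38   51 1717] (array([531.8, -40.5]), array([13. , 17.3]), 3.53) 66.1
top63 [ 585  154   50   39 1302] (array([650.4, -59.4]), array([14.4, 19.7]), 13.88) 63.2
top63 [ 267  236  101   35 3319] (array([ 532.9, -138.4]), array([56.4, 32.3]), 3.45) 64.6
top48 [575 130  46  32 653] (array([647.8, -55.5]), array([16.4,  7.3]), 54.64) 48.1
top48 [268 216  99  12 705] (array([ 532.2, -124.1]), array([56. ,  3.4]), 2.56) 49.3
jaws [ 277  111   33   34 1051] (array([518.1, -66.2]), array([14.3, 17.1]), 2.78) 38.0
jaws [347 112  30  34 892] (array([548.7, -64.6]), array([12.1, 17.4]), 3.43) 37.9
jaws [567 112  44  31 523] (array([647.6, -55.3]), array([16.4,  7.6]), 56.19) 36.5
jaws [ 270  200   95   24 1595] (array([ 532.5, -132.3]), array([55.7, 20.7]), 2.72) 36.4
plate [  205     0    89   224 10175] (array([ 500.1, -108.5]), array([ 31.7, 166.2]), 2.93) 7.7
plate [  353     0   100   225 10137] (array([ 569.8, -104.7]), array([ 30.6, 167. ]), 2.96) 7.7
plate [547  70  37  26 326] (array([647.7, -55.7]), array([16.4,  7.4]), 58.08) 6.2
plate [ 83 100  51  31 413] (array([419.5, -90.1]), array([12. , 25.6]), 51.87) 5.9
bed [ 281    0   97   30 2628] (array([530.7, -23.2]), array([36.2, 11.9]), 3.79) 19.7
bed [554  85  39  28 386] (array([647.8, -55.4]), array([16.3,  6.8]), 54.42) 17.7
bed [ 87 125  30  22 477] (array([414.6, -95.9]), array([14.9, 13.5]), 34.77) 17.7
bed [ 292  145   66   40 2093] (array([ 535.1, -108.1]), array([36., 34.]), 2.61) 19.7
turn deg [ 0.1 -0.1  0.5] shift mm [ 14.2   0.2 101.2]
holder-frame tcp [ -3.6  10.5 110.3] q [ 0.11  0.65  1.76 -0.87  0.99  0.64]
```

View pics/w2.png

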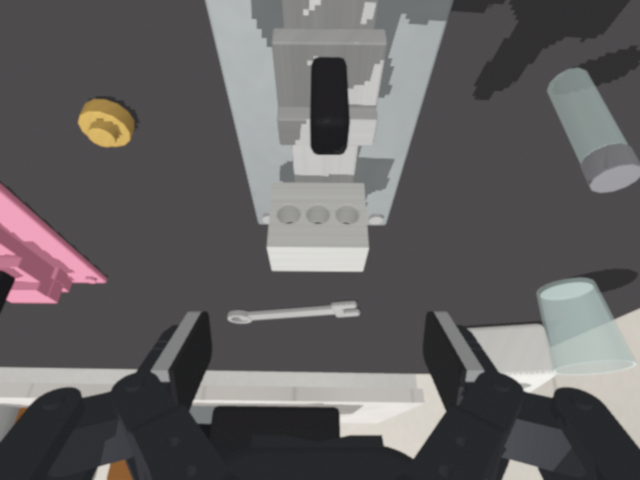

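The wrist view shows the wells at (288–347, 214) facing the lug, with the block central between the open fingers (202 and 432). The jaw is drawn back about 81 mm. Next I go in along the tilted axis.

{"op": "jog_arm", "data": {"moves": [[[0,0,0.5],[0.014,0,0.01],0.085],[[0,0,0.5],[0.014,0,0.035],0.085],[[0,0,0.5],[0.014,0,0.06],0.085],[[0,0,0.5],[0.014,0,0.085],0.085],[[0,0,0.5],[0.014,0,0.101],0.085]], "force": 40}}

```text
clock: 7.15
ee_pos: [534.4, -155.7, 25.3]
tool_rot: [3.134, 0.695, 1.613]
ft_force: [-0.3, -0.1, -0.6]
opening: 85.2
gripper_force: 0.0
```

{"op": "jog_arm", "data": {"moves": [[[0,0,0],[0,0,0],0.06],[[0,0,0],[0,0,0],0.06],[[0,0,0],[0,0,0],0.04],[[0,0,0],[0,0,0],0.04],[[0,0,0],[0,0,0],0.04]], "force": 50}}

```text
clock: 7.57
ee_pos: [535.0, -153.7, 27.0]
tool_rot: [3.132, 0.698, 1.614]
ft_force: [-1.2, 0.8, 9.3]
opening: 55.4
gripper_force: 53.3
```

```bash
python3 -c "
from plant import manip
from h import *
s=manip.get_state();print(s['clock'],s['ft_force'],s['opening'],s['gripper_force'])
goal(s,(-3.4,-43.6,23.6),-40)"
```

```text
7.5667 [-1.24578124  0.81991543  9.26334838] 55.369241395256296 53.34556795656681
turn deg [ 0.3  0.  -0.3] shift mm [ 2.8 -1.5  2. ]
holder-frame tcp [ -1.9 -44.5  27. ] q [ 0.    0.8   1.81 -1.06  0.83  0.81]
```

{"op": "jog_arm", "data": {"moves": [[[0,0,0],[-0.002,0,-0.006],0.04],[[0,0,0],[-0.01,0,-0.024],0.04],[[0,0,0],[-0.02,0,-0.044],0.04],[[0,0,0],[-0.03,0,-0.065],0.04],[[0,0,0],[-0.039,0,-0.085],0.04]]}}

```text
clock: 7.98
ee_pos: [532.6, -128.3, 117.4]
tool_rot: [3.134, 0.697, 1.616]
ft_force: [1.0, -0.4, -1.9]
opening: 55.5
gripper_force: 53.3
```

{"op": "jog_arm", "data": {"moves": [[[0,5,0],[0,0,0],0.04],[[0,11,0],[0,0,0],0.04],[[0,17,0],[0,0,0],0.04],[[0,23,0],[0,0,0],0.04],[[0,29,0],[0,0,0],0.04]]}}

```text
clock: 8.4
ee_pos: [533.8, -128.1, 117.6]
tool_rot: [3.131, 0.187, 1.621]
ft_force: [-0.9, -0.5, -2.5]
opening: 55.6
gripper_force: 53.3
```

{"op": "jog_arm", "data": {"moves": [[[0,6,0],[0,0,0],0.04],[[0,12,0],[0,0,0],0.04],[[0,18,0],[0,0,0],0.04],[[0,24,0],[0,0,0],0.04],[[0,30,0],[0,0,0],0.04]]}}

```text
clock: 8.82
ee_pos: [533.8, -128.8, 117.7]
tool_rot: [3.13, -0.337, 1.625]
ft_force: [-0.7, 0.3, -2.4]
opening: 55.6
gripper_force: 53.3
```

{"op": "jog_arm", "data": {"moves": [[[0,6,0],[0,0,0],0.04],[[0,12,0],[0,0,0],0.04],[[0,18,0],[0,0,0],0.04],[[0,24,0],[0,0,0],0.04],[[0,29,0],[0,0,0],0.04]]}}

```text
clock: 9.23
ee_pos: [533.4, -129.6, 116.9]
tool_rot: [3.128, -0.843, 1.631]
ft_force: [0.2, 0.1, -1.9]
opening: 55.6
gripper_force: 53.4
```

{"op": "jog_arm", "data": {"moves": [[[0,2,0],[0,0,0],0.04],[[0,2,0],[0,0,0],0.04],[[0,2,0],[0,0,0],0.04]]}}

```text
clock: 9.48
ee_pos: [533.0, -129.1, 115.9]
tool_rot: [3.132, -0.872, 1.628]
ft_force: [0.0, 0.4, -1.8]
opening: 55.8
gripper_force: 53.4
```

```bash
cat > t.py <<'E'
from plant import manip
from h import *
import sys
s=manip.get_state();n=sys.argv[1]
print(s['clock'],s['ft_force'],s['opening'],s['gripper_force']); goal(s,(0,-5.6,40),50)
for k in ("side","top"):
    c=manip.camera(k); pickle.dump((c,cloud(c)),open(f"{n}_{k}.pkl","wb"))
    r=manip.look_for(k,"block"); print(k,[(round(x["score"],2),np.round(x["bbox"])) for x in r[:2]])
    cv2.imwrite(f"pics/{n}_{k}.png",c["img"])
a=cv2.resize(cv2.imread(f"pics/{n}_side.png")[200:360,250:450],(500,400),interpolation=3)
b=cv2.resize(cv2.imread(f"pics/{n}_top.png")[190:300,310:420],(300,300),interpolation=3)
b=cv2.copyMakeBorder(b,0,100,0,0,0); cv2.imwrite(f"pics/{n}.png",np.hstack([a,b]))
E
python3 t.py t1
```

```text
9.4833 [ 0.04700944  0.41893993 -1.79130662] 55.79548556930123 53.383266627788544
turn deg [0.3 0.1 0.2] shift mm [-49.    2.2  59.7]
holder-frame tcp [ -2.7 -19.8 115.9] q [-0.71  0.82  1.42  0.59  1.58 -0.97]
side [(0.75, array([317., 253., 346., 275.]))]
top []
```

View pics/t1.png

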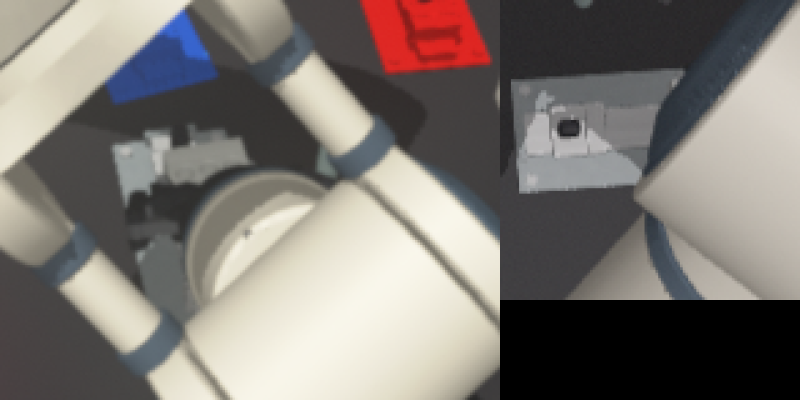

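The arm now hides the block from both fixed cameras: the side view shows only the forearm over (190–450, 170–400), and the block's edge is near (200,155). I check the block's attitude in the hand with the wrist camera depth.

```bash
cat > b.py <<'E'
from plant import manip
from h import *
import sys
s=manip.get_state(); c=manip.camera("wrist"); T=toolM(s)@c["tool_from_camera"]; Q=cloud(c,T)
cv2.imwrite(f"pics/{sys.argv[1]}.png",c["img"])
P=(Q-O)@H; pickle.dump((s,c,P),open(sys.argv[1]+".pkl","wb"))
print("tcp",np.round(H.T@(s["ee_pos"]-O),1))
tl=c["tool_from_camera"]; Tq=cloud(c,tl)  # tool frame
g=c["img"].astype(int)
m=(abs(Tq[...,1])<25)&(abs(Tq[...,0])<45)&(Tq[...,2]>-70)&(Tq[...,2]<20)&(g.min(-1)>90)
k,l,st,_=cv2.connectedComponentsWithStats(m.astype(np.uint8)); print(st[1:][st[1:,4]>300])
# normals
dx=np.roll(P,-3,1)-np.roll(P,3,1); dy=np.roll(P,-3,0)-np.roll(P,3,0)
n=np.cross(dy,dx); n/=np.linalg.norm(n,axis=-1,keepdims=True)
for ang in (0,90,180):
    d=np.array([0,np.cos(np.radians(ang)),np.sin(np.radians(ang))])
    k=m&(abs(n@d)>.9)
    if k.sum()>150:
        p=P[k]; q=np.median(p,0); sv=p[np.linalg.norm(p-q,axis=1)<45]; nn=np.median(n[k],0); nn/=np.linalg.norm(nn)
        print(ang,k.sum(),"normal",np.round(nn,3),"range",np.round(np.percentile(sv,[2,98],axis=0),1).tolist())
E
python3 b.py b1
```

```text
tcp [ -2.7 -19.4 116.7]
[[  234   263   161   142 19974]]
0 2959 normal [ 0.002 -1.     0.01 ] range [[-26.4, -56.2, 120.5], [20.7, -26.8, 150.0]]
90 6917 normal [-0.009  0.048  0.999] range [[-27.1, -54.6, 132.9], [21.2, -13.0, 150.6]]
180 2959 normal [ 0.002 -1.     0.01 ] range [[-26.4, -56.2, 120.5], [20.7, -26.8, 150.0]]
```

View pics/b1.png

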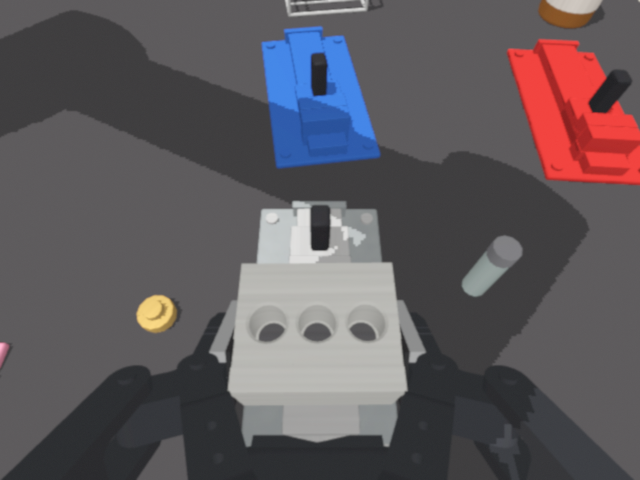

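The wrist view shows the three wells at (268–367, 325), facing up, with the block gripped between the fingers. I fit its top plane and work out the placing shift.

```bash
cat > f.py <<'E'
from h import *
import sys
s,c,P=pickle.load(open(sys.argv[1]+".pkl","rb"))
def ext(col):  # refine
    pass
x,y,z=P[...,0],P[...,1],P[...,2]; tcp=H.T@(s["ee_pos"]-O); g=c["img"].astype(int)
m=(abs(x-tcp[0])<27)&(abs(y-tcp[1]+13)<27)&(abs(z-tcp[2]-30)<6)&(g.min(-1)>90)
p=P[m]
for _ in range(6):
    A=np.c_[p[:,:2],np.ones(len(p))]; k=np.linalg.lstsq(A,p[:,2],rcond=None)[0]; r=p[:,2]-A@k; p=p[abs(r)<max(.8,1.5*r.std())]
print("top plane slope deg dz/dx,dz/dy",np.degrees(k[:2]).round(2),len(p),"y",np.percentile(p[:,1],[1,99]).round(1),"x",np.percentile(p[:,0],[1,99]).round(1),"z",np.median(p[:,2]).round(1))
d=[2.7,13,-94]; R=toolM(s)[:3,:3]
for d in ([2.7,13,0],[0,0,-94],[0,0,-1],[0,1,0]): print(d,"->tool mm",(R.T@H@np.array(d,float)).round(2))
E
python3 f.py b1
```

```text
top plane slope deg dz/dx,dz/dy [ 0.52 -0.16] 13772 y [-55.8 -11.5] x [-29.3  23.9] z 149.2
[2.7, 13, 0] ->tool mm [8.36 2.7  9.96]
[0, 0, -94] ->tool mm [-71.9   -0.65  60.55]
[0, 0, -1] ->tool mm [-0.76 -0.01  0.64]
[0, 1, 0] ->tool mm [ 0.64 -0.    0.76]
```

{"op": "jog_arm", "data": {"moves": [[[0,0,0],[0.005,0.0015,0.005],0.04],[[0,0,0],[0.0087,0.003,0.0103],0.04],[[0,0,0],[0.0087,0.003,0.0103],0.04]]}}

```text
clock: 9.98
ee_pos: [535.0, -113.9, 116.2]
tool_rot: [3.133, -0.873, 1.628]
ft_force: [-0.8, -0.5, -1.9]
opening: 55.4
gripper_force: 53.4
```

{"op": "jog_arm", "data": {"moves": [[[0,0,0],[-0.013,0,0.011],0.04],[[0,0,0],[-0.026,0,0.022],0.04],[[0,0,0],[-0.039,0,0.033],0.04],[[0,0,0],[-0.05,-0.0005,0.042],0.04],[[0,0,0],[-0.057,-0.0005,0.048],0.04]]}}

```text
clock: 10.4
ee_pos: [534.2, -115.2, 38.9]
tool_rot: [3.136, -0.874, 1.624]
ft_force: [0.7, 0.8, -2.3]
opening: 55.4
gripper_force: 53.4
```

{"op": "jog_arm", "data": {"moves": [[[0,0,0],[-0.005,0,0.004],0.04],[[0,0,0],[-0.01,0,0.008],0.04],[[0,0,0],[-0.012,0,0.01],0.04],[[0,0,0],[-0.012,0,0.01],0.04]]}}

```text
clock: 10.73
ee_pos: [535.0, -115.5, 25.5]
tool_rot: [3.133, -0.873, 1.626]
ft_force: [-0.4, 0.5, -1.7]
opening: 55.2
gripper_force: 53.4
```

```bash
python3 b.py b2; python3 f.py b2
python3 - <<'E'
from h import *
s,c,P=pickle.load(open("b2.pkl","rb")); print(s["ft_force"],s["qpos"].round(2))
g=c["img"].astype(int); z=P[...,2]
for n,a,b in (("jaw",34,41),("bed",16,22)):
    m=(abs(z-(a+b)/2)<(b-a)/2)&(abs(P[...,0])<24)&(P[...,1]>-5)&(P[...,1]<110)&(g.min(-1)>60); p=P[m]
    if len(p)>50: print(n,len(p),np.percentile(p,[2,50,98],axis=0).round(1).tolist())
m=(abs(P[...,0])<15)&(z>55)&(z<72)&(P[...,1]>30)&(g.max(-1)<70); p=P[m]
if len(p): print("lug",np.percentile(p,[2,98],axis=0).round(1).tolist())
E
```

```text
tcp [-0.  -6.4 25.5]
[[  234   263   161   179 23982]]
0 3810 normal [ 0.002 -1.     0.03 ] range [[-23.5, -54.2, 19.4], [22.9, -13.8, 58.5]]
90 7800 normal [-0.002  0.043  0.999] range [[-24.3, -52.1, 37.1], [23.8, 0.0, 59.2]]
180 3810 normal [ 0.002 -1.     0.03 ] range [[-23.5, -54.2, 19.4], [22.9, -13.8, 58.5]]
top plane slope deg dz/dx,dz/dy [ 0.46 -0.07] 13799 y [-42.8   1.6] x [-26.6  26.5] z 57.9
[2.7, 13, 0] ->tool mm [8.35 2.68 9.97]
[0, 0, -94] ->tool mm [-72.02  -0.5   60.41]
[0, 0, -1] ->tool mm [-0.77 -0.01  0.64]
[0, 1, 0] ->tool mm [ 0.64 -0.    0.77]
[-0.36709592  0.53054923 -1.65872298] [-0.69  0.95  1.45  0.61  1.44 -1.05]
jaw 2957 [[-20.5, 35.1, 34.5], [0.0, 41.7, 38.1], [21.3, 51.1, 39.2]]
bed 2819 [[-18.8, 22.0, 18.5], [0.0, 32.6, 19.9], [19.4, 108.1, 21.8]]
lug [[-5.8, 57.9, 55.7], [7.0, 74.1, 67.6]]
```

View pics/b2.png

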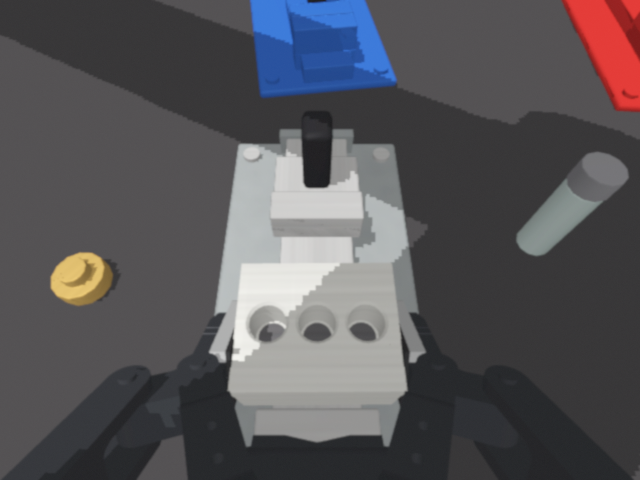

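The block, wells up at (268–367, 325), is centred over the bed just ahead of the fixed jaw (255–380, 415), about 8 mm above its seat. I lower it gently.

{"op": "jog_arm", "data": {"moves": [[[0,0,0],[-0.0023,0,0.0019],0.04],[[0,0,0],[-0.0039,0,0.0032],0.04],[[0,0,0],[-0.0054,0,0.0045],0.04],[[0,0,0],[-0.0054,0,0.0045],0.04]]}}

```text
clock: 11.12
ee_pos: [535.0, -115.6, 18.6]
tool_rot: [3.133, -0.873, 1.627]
ft_force: [-0.2, 0.5, -1.3]
opening: 55.7
gripper_force: 53.4
```

{"op": "jog_arm", "data": {"moves": [[[0,0,0],[-0.0008,0,0.0006],0.04],[[0,0,0],[-0.0008,0,0.0006],0.04]]}}

```text
clock: 11.28
ee_pos: [535.1, -115.6, 17.7]
tool_rot: [3.133, -0.873, 1.627]
ft_force: [0.1, 0.6, -2.3]
opening: 55.2
gripper_force: 53.4
```

{"op": "jog_arm", "data": {"moves": [[[0,0,0],[-0.0006,0,0.0005],0.04],[[0,0,0],[-0.0006,0,0.0005],0.04]]}}

```text
clock: 11.45
ee_pos: [535.2, -115.7, 17.4]
tool_rot: [3.132, -0.873, 1.627]
ft_force: [-0.7, -1.8, 4.5]
opening: 55.6
gripper_force: 53.8
```

{"op": "jog_arm", "data": {"moves": [[[0,0,0],[-0.0004,0,0.0003],0.04],[[0,0,0],[-0.0004,0,0.0003],0.04]]}}

```text
clock: 11.62
ee_pos: [535.2, -115.7, 17.4]
tool_rot: [3.132, -0.874, 1.627]
ft_force: [-1.1, -1.9, 11.7]
opening: 55.1
gripper_force: 54.5
```

{"op": "jog_arm", "data": {"moves": [[[0,0,0],[0,0,0],0.065],[[0,0,0],[0,0,0],0.085],[[0,0,0],[0,0,0],0.085],[[0,0,0],[0,0,0],0.085],[[0,0,0],[0,0,0],0.085]]}}

```text
clock: 12.03
ee_pos: [535.1, -115.6, 16.4]
tool_rot: [3.133, -0.873, 1.627]
ft_force: [-0.0, 0.4, 0.3]
opening: 84.8
gripper_force: 0.0
```

{"op": "jog_arm", "data": {"moves": [[[0,0,0],[0,0,-0.01],0.085],[[0,0,0],[0,0,-0.035],0.085],[[0,0,0],[0,0,-0.065],0.085],[[0,0,0],[0.01,0,-0.095],0.085],[[0,0,0],[0.03,0,-0.12],0.085]]}}

```text
clock: 12.45
ee_pos: [537.9, -190.9, 117.3]
tool_rot: [3.134, -0.872, 1.624]
ft_force: [0.2, -0.3, -0.6]
opening: 85.2
gripper_force: 0.0
```

```bash
python3 b.py b3
python3 - <<'E'
from h import *
s,c,P=pickle.load(open("b3.pkl","rb")); g=c["img"].astype(int)
m=(abs(P[...,2]-49.7)<4)&(abs(P[...,0])<40)&(abs(P[...,1]+20)<35)&(g.min(-1)>90); p=P[m]
A=np.c_[p[:,:2],np.ones(len(p))]; k=np.linalg.lstsq(A,p[:,2],rcond=None)[0]; print("slopes",np.degrees(k[:2]).round(2),rect(p[:,:2]),np.median(p[:,2]))
m=(abs(P[...,2]-38)<3)&(abs(P[...,0])<24)&(P[...,1]<-44)&(P[...,1]>-66); print("fixed jaw y",np.percentile(P[m][:,1],[1,99]))
goal(s,(0,40,150),0)
E
```

```text
tcp [ -1.  -81.7 117.3]
[]
slopes [-0.04  0.32] (array([  0.6, -20.9]), array([56.1, 46.1]), 0.39) 49.77851839506842
fixed jaw y [-61.37856561 -45.56065475]
turn deg [  0.3 -50.   -0. ] shift mm [103.3   0.8  72.2]
holder-frame tcp [ -1.  -81.7 117.3] q [-0.77  0.86  1.3   0.56  1.67 -0.97]
```

View pics/b3.png

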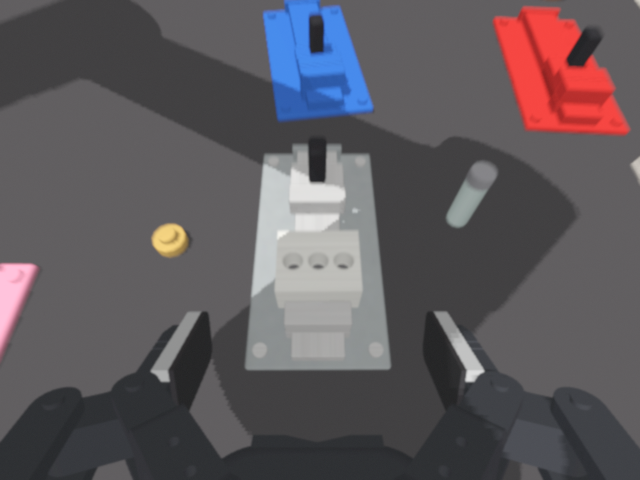

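The block sits wells up at (277–360, 232–305), flat on the bed and centred, about 1 mm off the fixed jaw. The vial and nut have not moved. Now I straighten the tool and go to the lug.

{"op": "jog_arm", "data": {"moves": [[[0,-6,0],[0,0,0],0.05],[[0,-13,0],[0,0,0],0.05],[[0,-20,0],[0,0,0],0.05],[[0,-27,0],[0,0,0],0.05],[[0,-34,0],[0,0,0],0.05]]}}

```text
clock: 12.92
ee_pos: [538.7, -189.4, 118.0]
tool_rot: [3.133, -0.272, 1.622]
ft_force: [-0.4, 0.1, -1.0]
opening: 50.2
gripper_force: 0.0
```

{"op": "jog_arm", "data": {"moves": [[[0,-6,0],[0,0,0],0.05],[[0,-12,0],[0,0,0],0.05],[[0,-16,0],[0,0,0],0.05],[[0,-16,0],[0,0,0],0.05]]}}

```text
clock: 13.25
ee_pos: [538.0, -186.5, 117.6]
tool_rot: [3.136, 0.004, 1.623]
ft_force: [-0.4, 1.3, -0.9]
opening: 50.2
gripper_force: 0.0
```

{"op": "jog_arm", "data": {"moves": [[[0,0,0],[0.03,0.001,0],0.05],[[0,0,0],[0.065,0.001,0],0.05],[[0,0,0],[0.1,0.001,0],0.05],[[0,0,0],[0.135,0.001,0],0.05],[[0,0,0],[0.15,0.001,0],0.05]]}}

```text
clock: 13.67
ee_pos: [531.1, -35.6, 116.7]
tool_rot: [3.137, -0.003, 1.62]
ft_force: [0.7, 0.2, -0.0]
opening: 50.0
gripper_force: 0.0
```

```bash
python3 w.py w3 | egrep "lug|top48"; python3 -c "
from h import *
from plant import manip
goal(manip.get_state(),(0,68.2,40),0)"
```

```text
lug [306 255  21  28 263] (array([531.9, -39.3]), array([11.5, 14.3]), 4.51) 65.5
top48 [490 282  21  20 180] (array([647.7, -55.6]), array([16. ,  6.2]), 55.34) 48.0
top48 [ 274  349   85   60 4387] (array([ 536.4, -130.1]), array([56.1, 47.5]), 3.21) 49.7
turn deg [ 0.2 -0.2  0. ] shift mm [-6.7 -0.4 76.7]
holder-frame tcp [1.000e-01 7.470e+01 1.167e+02] q [-0.18  0.51  1.71  0.    0.92 -0.23]
```

{"op": "jog_arm", "data": {"moves": [[[0,0,0],[-0.0055,0,0.02],0.05],[[0,0,0],[-0.0055,0,0.045],0.05],[[0,0,0],[-0.0055,0,0.065],0.05],[[0,0,0],[-0.0055,0,0.077],0.05],[[0,0,0],[-0.0055,0,0.077],0.05]]}}

```text
clock: 14.13
ee_pos: [531.4, -44.4, 37.5]
tool_rot: [3.14, -0.002, 1.619]
ft_force: [-1.0, 0.1, -0.1]
opening: 50.1
gripper_force: 0.0
```

{"op": "jog_arm", "data": {"moves": [[[0,0,0],[0,0,0],0.005],[[0,0,0],[0,0,0],0.005],[[0,0,0],[0,0,0],0.005],[[0,0,0],[0,0,0],0.005],[[0,0,0],[0,0,0],0.005]], "force": 60}}

```text
clock: 14.55
ee_pos: [531.3, -44.0, 40.8]
tool_rot: [3.138, -0.0, 1.62]
ft_force: [-9.6, -3.4, 12.7]
opening: 12.9
gripper_force: 59.2
```

{"op": "jog_arm", "data": {"moves": [[[0,0,0],[-0.003,0,0],0.005],[[0,0,0],[-0.007,0,0],0.005],[[0,0,0],[-0.011,0,0],0.005],[[0,0,0],[-0.015,0,0],0.005],[[0,0,0],[-0.019,0,0],0.005]]}}

```text
clock: 14.97
ee_pos: [532.2, -62.6, 40.7]
tool_rot: [3.138, -0.001, 1.62]
ft_force: [-9.2, 3.3, 12.3]
opening: 12.9
gripper_force: 59.3
```

{"op": "jog_arm", "data": {"moves": [[[0,0,0],[-0.003,0,0],0.005],[[0,0,0],[-0.006,0,0],0.005],[[0,0,0],[-0.009,0,0],0.005],[[0,0,0],[-0.011,0,0],0.005],[[0,0,0],[-0.013,0,0],0.005]]}}

```text
clock: 15.38
ee_pos: [532.9, -75.6, 40.8]
tool_rot: [3.137, -0.001, 1.62]
ft_force: [-9.1, 2.9, 13.7]
opening: 12.7
gripper_force: 59.2
```

{"op": "jog_arm", "data": {"moves": [[[0,0,0],[-0.001,0,0],0.005],[[0,0,0],[-0.002,0,0],0.005],[[0,0,0],[-0.003,0,0],0.005],[[0,0,0],[-0.003,0,0],0.005]]}}

```text
clock: 15.72
ee_pos: [533.1, -78.6, 40.8]
tool_rot: [3.137, -0.001, 1.62]
ft_force: [-9.4, 0.1, 12.9]
opening: 12.6
gripper_force: 59.2
```

{"op": "jog_arm", "data": {"moves": [[[0,0,0],[-0.0005,0,0],0.005],[[0,0,0],[-0.001,0,0],0.005],[[0,0,0],[-0.001,0,0],0.005]]}}

```text
clock: 15.97
ee_pos: [533.1, -79.5, 40.8]
tool_rot: [3.137, -0.001, 1.62]
ft_force: [-9.2, 3.0, 12.7]
opening: 12.9
gripper_force: 59.2
```

{"op": "jog_arm", "data": {"moves": [[[0,0,0],[-0.0005,0,0],0.005],[[0,0,0],[-0.001,0,0],0.005],[[0,0,0],[-0.001,0,0],0.005]]}}

```text
clock: 16.22
ee_pos: [533.2, -80.0, 40.8]
tool_rot: [3.137, -0.001, 1.62]
ft_force: [-8.0, 9.2, 14.9]
opening: 12.9
gripper_force: 59.4
```

{"op": "jog_arm", "data": {"moves": [[[0,0,0],[-0.0003,0,0],0.005],[[0,0,0],[-0.0006,0,0],0.005],[[0,0,0],[-0.0006,0,0],0.005]]}}

```text
clock: 16.47
ee_pos: [533.1, -80.1, 40.8]
tool_rot: [3.138, -0.002, 1.62]
ft_force: [-6.7, 15.1, 13.7]
opening: 12.9
gripper_force: 59.4
```

{"op": "jog_arm", "data": {"moves": [[[0,0,0],[-0.0004,0,0],0.005],[[0,0,0],[-0.0004,0,0],0.005],[[0,0,0],[-0.0004,0,0],0.005]]}}

```text
clock: 16.72
ee_pos: [533.1, -80.1, 40.7]
tool_rot: [3.138, -0.002, 1.62]
ft_force: [-7.0, 19.1, 15.6]
opening: 12.7
gripper_force: 59.5
```

{"op": "jog_arm", "data": {"moves": [[[0,0,0],[0,0,0],0.05],[[0,0,0],[0,0,0],0.05],[[0,0,0],[0,0,0],0.05],[[0,0,0],[0,0,0],0.05]]}}

```text
clock: 17.05
ee_pos: [534.7, -82.1, 40.1]
tool_rot: [3.135, 0.0, 1.62]
ft_force: [0.1, -0.2, -1.7]
opening: 49.8
gripper_force: 0.0
```

{"op": "jog_arm", "data": {"moves": [[[0,0,0],[0,0,-0.01],0.05],[[0,0,0],[0,0,-0.035],0.05],[[0,0,0],[0,0,-0.065],0.05],[[0,0,0],[0,0,-0.095],0.05],[[0,0,0],[0,0,-0.12],0.05]]}}

```text
clock: 17.47
ee_pos: [533.8, -82.0, 162.4]
tool_rot: [3.135, 0.0, 1.62]
ft_force: [1.4, -0.7, -0.8]
opening: 50.0
gripper_force: 0.0
```

```bash
python3 w.py w4 | egrep "lug|top48|jaws|bed"
python3 - <<'E'
from h import *
s,c,Q=pickle.load(open("w4.pkl","rb")); P=(Q-O)@H; g=c["img"].astype(int)
m=(abs(P[...,2]-49.7)<4)&(abs(P[...,0])<40)&(abs(P[...,1]+20)<35)&(g.min(-1)>90); p=P[m]
A=np.c_[p[:,:2],np.ones(len(p))]; k=np.linalg.lstsq(A,p[:,2],rcond=None)[0]; print("slopes",np.degrees(k[:2]).round(2),rect(p[:,:2]),np.median(p[:,2]))
m=(abs(P[...,2]-38)<3)&(abs(P[...,0])<20)&(g.min(-1)>60)
for a,b in ((-70,-40),(-10,30)):
    q=P[m&(P[...,1]>a)&(P[...,1]<b)]; print(len(q), np.percentile(q[:,1],[1,99]) if len(q) else 0)
E
```

```text
lug [307 215  18  26 250] (array([533.9, -75.9]), array([11.4, 15.8]), 3.01) 66.2
top48 [ 278  262   75   57 3647] (array([ 536.2, -132. ]), array([56.1, 46.6]), 2.84) 49.7
jaws [ 286  238   65   23 1202] (array([ 537. , -101.2]), array([49.8, 17.1]), 3.32) 38.1
jaws [289 318  53   9 445] (array([ 537.8, -165.2]), array([42.9,  9.2]), 3.11) 37.8
bed [ 290  116   49   80 3566] (array([530.9, -34.4]), array([36. , 58.7]), 2.72) 19.7
bed [158 219  18  17 232] (array([414.4, -95.7]), array([13.3, 13.2]), 53.12) 17.8
slopes [-0.13 -0.39] (array([  0.4, -22.8]), array([46.6, 56.1]), 89.94) 49.68403844218015
411 [-60.47401062 -52.07828794]
1091 [-0.44756409 16.13755792]
```

View pics/w4.png

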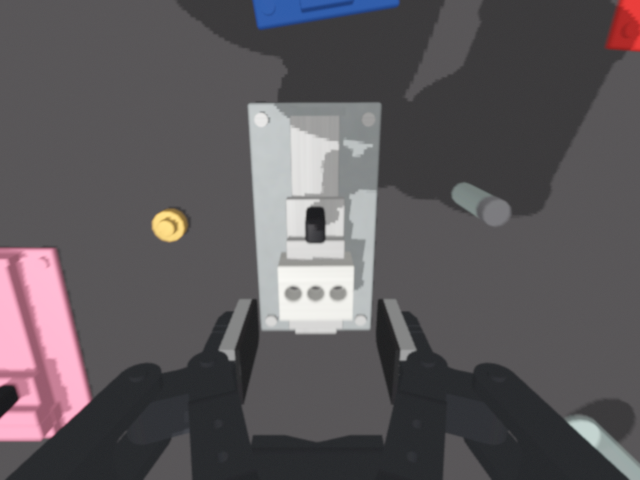

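The final view shows the block, wells up at (280–352, 255–320), centred and snug between the two jaws. The nut (170,225) and the vial (480,203) are where they were.

```bash
python3 -c "
from plant import manip
print(manip.job_done())"
```

```text
the job is handed in; nothing more can be done
None
```

The job is handed in: the block sits wells up, flat on the bed and within about 0.5 mm of centre, and the sliding jaw was pushed up to 19 N without further travel; the vial, nut, rack and wrench were not touched, and it took about 17.5 s.

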